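# Push the mould sled past the spring catch

### The arm

A 6-joint arm with a two-finger parallel gripper is mounted at the origin on the work surface. World frame = base frame: x ahead of the robot, y to its left, z up, the work surface at z = 0. Lengths are in m, angles in rad, forces in N, time in s.
With the tool pointing down it reaches from about 0.3 to 0.875 m from the base axis. Payload 6.4 kg.
Tool frame: the origin (TCP) lies midway between the tips of the shut fingers; the grasp point (between the pads) lies 19 mm behind it; z points along the fingers, y is the direction in which the jaws open and shut (so a half turn about z gives the same grasp; the last joint's range is limited). The gripper opens to 85 mm and grips with 20 to 120 N. Pads are 22 mm wide; open, the fingers measure 114 mm over their backs; the gripper's body (76 mm by 85 mm) begins 54 mm behind the grasp point. The pads swing forward as they close: fully open they stand 13 mm farther back than shut.
Start: joints at [1.031, 0.181, 1.607, -0, 1.354, -0.206], TCP at [0.188, 0.543, 0.231] pointing down, gripper open.
Joint ranges: [-2.99, 2.99], [-0.89, 2.07], [0.3, 2.58], [-1.14, 4.28], [0, 2.63], [-3.12, 3.12]. Speed limits (rad/s): [2.57, 2.57, 3.01, 3.14, 3.14, 3.14].

### API

Orientations are given as a unit quaternion [w, x, y, z].
In Python, from bench import ctrl gives the robot as it stands. The module is installed in compiled form; this text tells all that it offers.
- The arm moves only by the tool arm_command, never from a script. Its argument "plan" is one flat list of numbers, 4 for each row, row after row: the shift along the tool's x, y, z in mm, then the turn about the tool's z in rad. A call has 1 to 20 rows; each row shifts and turns the commanded pose from where the row before left it, along the tool's axes as they then stand; what a row does not reach is not made up. A row lasts 1/10 s, in which the tool goes at most 50 mm and 8.59 degrees, less where a joint would pass 70% of its speed; a pose out of reach is approached as far as the arm can. A call is refused whole if a number of a shift passes 50 or a number of a turn 0.15, either way. A call with a gripper value outside its range is refused whole. "grip" is the opening, from 0 (shut) to 1 (fully open), set as the call begins (left out, the last holds). The fingers move at their own pace and stop on an object; the grip force is fixed at half the most. Time passes only in rows, so rows that do not move let the fingers close. It gives the time, the measured TCP pose, the force and the opening at its end, in the units of the state.
- ctrl.get_obs(): the state, without advancing time (a new reading comes with each control period).
- ctrl.camera(name): name is "scene" or "side" or "wrist"; returns a dict with "color" (384x512x3 uint8, red, green, blue), "camera_matrix" (3x3 intrinsics, pixels), "k1" (the pictures are not rectified: a ray, as slopes to the right and down, at radius r is drawn at 1 + k1 r^2 times it, then the intrinsics apply), "eye" and "attitude" of the camera in the world; the wrist camera has in their place "T_tool_cam" (4x4, takes a point from camera to tool coordinates, whose origin is the TCP and whose axes are the flange's). Camera axes: x right, y up, looking along -z (the intrinsics and any distortion apply to the point x, -y, -z); pixel columns grow to the right and rows downward; lengths in m; the calibration is good to about 2 mm. A picture is of the moment at which its call begins: read the wrist's pose just before it. There is no depth.
- ctrl.hand_in(): hands the job in, once; it reports no verdict.
The state is a dict: "time_s": time; "q": joint angles; "dq": joint speeds; "joint_efforts": joint torques, N m; "eef_pos": TCP position; "eef_rot": TCP orientation; "wrist_force": force on the tool from outside, world axes, zero at the start; "torque": the same for the moment, N m; "opening": opening from 0.0 (shut) to 1.0 (fully open).
Only numpy, scipy, OpenCV 4.12 (cv2) and the standard library are available. Lean on these libraries where they do the work, as an engineer would, in place of code of your own. Each camera call takes 0.05 s, during which the arm holds its last target. There are 200 camera calls.

### The job

Without lifting anything, press the red spring bar down behind the white mould sled and, keeping the bar held down with the fingers, push the sled along the bed, over the yellow catch tooth, until it is fully home against the blue end stop. Then let go of the bar so that the tooth springs up into the sled's window and locks it, and move clear. Leave the jar, the bowl and the chocolate tablet where they are.

Things in the scene. Friction and masses are not known exactly. Their poses are not given: they have to be found in the camera images.
- station: Aluminium slide bed fixed to the bench, 132 wide (x) x 330 long (y -170 to +160); origin on the bench surface, z up. The sled travels along its +y. Bed floor 12 above the bench; dark side guides, inner faces at x = +-58, tops 32 above the bench; blue end stop across the +y end, top 48 above the bench.
- end_stop (a point): Centre of the end stop's inner face, at (0, 145, 40) mm in the station frame.
- catch_bar (a joint): Travel in m of the red spring bar: 0 = up, 0.014 = down on its stop. It goes straight down without tilting wherever pressed (3.3 N starts it, 9 N at full travel) and springs up when let go. It has the yellow tooth, which blocks the sled until the bar is more than 8 mm down. Bar top is flat, 36 above the bench when up, 4 below the sled's deck.
- bar_rear_end (a point): Middle of the rear (-y) end of the red bar's top face, at station (0, -165), 36 above the bench when up; moves with the bar. The bar is 36 wide (station x -18 to +18), runs from station y -165 to +100 under the sled and sticks out behind it.
- tooth_top (a point): Centre of the yellow tooth's top, at station (0, 92), 48 above the bench when up (8 above the underside of the sled's deck); moves with the bar. Tooth 30 wide, 12 long (station y 86 to 98), upright faces.
- sled: Loose white sled with a mould of chocolates, 110 wide (x) x 170 long (y), about 0.5 kg, on the bed between the guides (3 clearance a side), axes as the station's. Origin: centre of its underside, 12 above the bench. Tunnel 60 wide over the bar; deck 28 to 40 above the origin, chocolates to 54. Window in the deck, 44 wide, y 15 to 49, takes the tooth when home (sled origin at station y +60).
- sled_rear (a point): Centre of the sled's rear pushing face (y -85 in its frame, 45 above its origin): blue rear wall 80 wide, flush with the deck's rear edge; the face spans 40 to 74 above the bench. The red bar lies below it.
- sled_front (a point): Middle of the sled's front edge (y +85 in its frame, 34 above its origin). At the start it is 3 to 28 short of the tooth; home, it meets the end stop.
- jar: Pink shaker jar with black cap, 52 diameter, 85 high, standing loose beside the bed on the station's +x side; leave alone. Origin: centre of its foot.
- bowl: Empty white bowl, 104 diameter, 45 high, loose on the station's -x side; leave alone. Origin: centre of its foot.
- tablet: Chocolate tablet with pink topping, 60 x 110 x 13, lying loose on the station's +x side; leave alone. Origin: centre of its underside.
Things that resemble listed ones, but are neither listed nor needed, are in the scene too. Of the things like the sled, leave any that is orange; of the rest the smaller one is meant.

How it is judged:
By the outcome, as a careful person would: the job done as asked, in the order asked, and still so for the second after the job is handed in, with the robot touching nothing.
It also fails if it takes over 35 s, if anything falls off the work surface, if the arm or the gripper's body presses on something with over 40 N, if the wrist force passes 120 N, or if a joint passes its speed limit or range.

## Working session

There is one attempt and no reset: what is moved stays moved. The work goes in short steps, Python scripts to look and compute and a tool call to move; the robot and the scene stay as the last step left them, time stands still between calls to the robot, and variables do not carry over. Pictures are saved under pics/ and viewed, about 8 in all and at most 12, crops included, and the job is handed in when it is done.

Besides the shell and the picture viewer there is one more tool, called by a JSON object that holds its "name" and its "arguments". arm_command: Moves the arm, as the interface text tells. Its arguments: {"type":"object","properties":{"plan":{"type":"array","items":{"type":"number"}},"grip":{"type":"number"}},"required":["plan"]}

```bash
mkdir -p pics; cat > h.py <<'E'
import numpy as np, cv2
from bench import ctrl
def snap(name,fn):
    o=ctrl.get_obs(); c=ctrl.camera(name)
    cv2.imwrite(f'pics/{fn}.png',c['color'][:,:,::-1]); np.save(f'pics/{fn}.npy',{'o':o,'c':c},allow_pickle=True)
    return o,c
E
python3 - <<'E'
from h import *
for n in('scene','side','wrist'):
    o,c=snap(n,n+'0')
    print({k:v for k,v in c.items() if k!='color'})
print(o)
a=[cv2.imread(f'pics/{n}0.png') for n in('scene','side')]
E
```

```text
{'camera_matrix': array([[382.26069135,   0.        , 257.50554611],
       [  0.        , 382.26069135, 185.96308672],
       [  0.        ,   0.        ,   1.        ]]), 'k1': -0.017339286202746235, 'eye': array([0.94401734, 0.49868932, 0.76821384]), 'attitude': array([0.28372921, 0.12321024, 0.34736826, 0.88524136])}
{'camera_matrix': array([[437.39929541,   0.        , 254.51750297],
       [  0.        , 437.39929541, 189.30450383],
       [  0.        ,   0.        ,   1.        ]]), 'k1': -0.018714213103971908, 'eye': array([0.3112376 , 0.61647657, 0.63253596]), 'attitude': array([-0.17293977, -0.08281551,  0.42889618,  0.88276922])}
{'camera_matrix': array([[287.87364955,   0.        , 257.97128571],
       [  0.        , 287.87364955, 195.60029358],
       [  0.        ,   0.        ,   1.        ]]), 'k1': -0.06134735481688332, 'T_tool_cam': array([[ 1.49997654e-03,  9.47731114e-01,  3.19066586e-01,
         8.16294871e-02],
       [ 9.99998665e-01, -1.21485682e-03, -1.09261499e-03,
         1.23273497e-03],
       [-6.47885008e-04,  3.19067799e-01, -9.47731671e-01,
        -1.42145191e-01],
       [ 0.00000000e+00,  0.00000000e+00,  0.00000000e+00,
         1.00000000e+00]])}
{'time_s': 0.1, 'q': array([ 1.03068368e+00,  1.81506932e-01,  1.60788668e+00,  1.05946599e-05,
        1.35379485e+00, -2.06297911e-01]), 'dq': array([ 0.0013179 , -0.0005468 , -0.00268696,  0.00030529, -0.00178495,
        0.00191801]), 'joint_efforts': array([ 8.06022636e-04, -4.45872080e+01, -3.52240062e+01, -2.86811674e-04,
        4.12013105e-03,  1.74942795e-05]), 'eef_pos': array([0.18812204, 0.54284055, 0.23046195]), 'eef_rot': array([-2.95733148e-04,  1.66134570e-01,  9.86102767e-01, -7.41092397e-04]), 'wrist_force': array([-0.14337781,  0.46021864, -0.18194532]), 'torque': array([ 0.01234343, -0.0068456 , -0.00176057]), 'opening': 0.9980841564860945}
```

View pics/scene0.png

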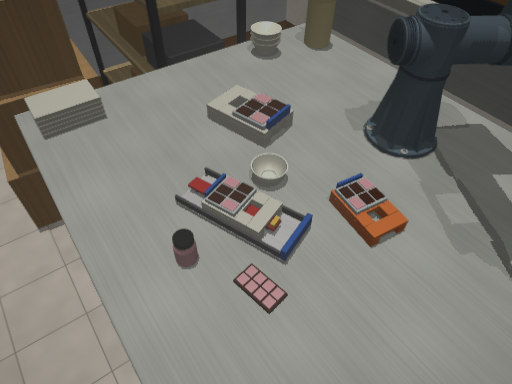

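View pics/side0.png

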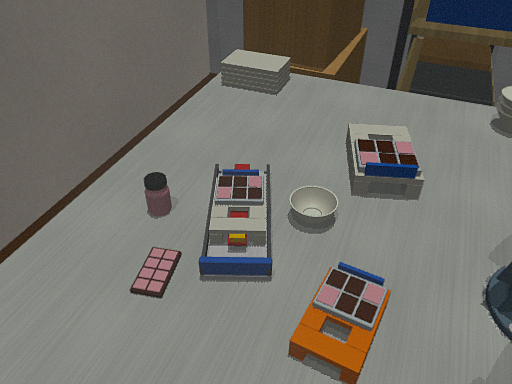

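The station is at about (245,210) in scene, with the red bar's rear end near (200,185) and the blue stop at (297,232). In side the stop is at (236,265) and the bar's rear at (242,168). I'll zoom in on both.

```bash
python3 - <<'E'
import cv2,numpy as np
a=cv2.imread('pics/scene0.png')[160:260,165:325]; b=cv2.imread('pics/side0.png')[155:280,190:290]
cv2.imwrite('pics/c1.png',cv2.resize(a,(800,500),interpolation=cv2.INTER_CUBIC))
cv2.imwrite('pics/c2.png',cv2.resize(b,(480,600),interpolation=cv2.INTER_CUBIC))
E
```

```text
(no output)
```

View pics/c1.png

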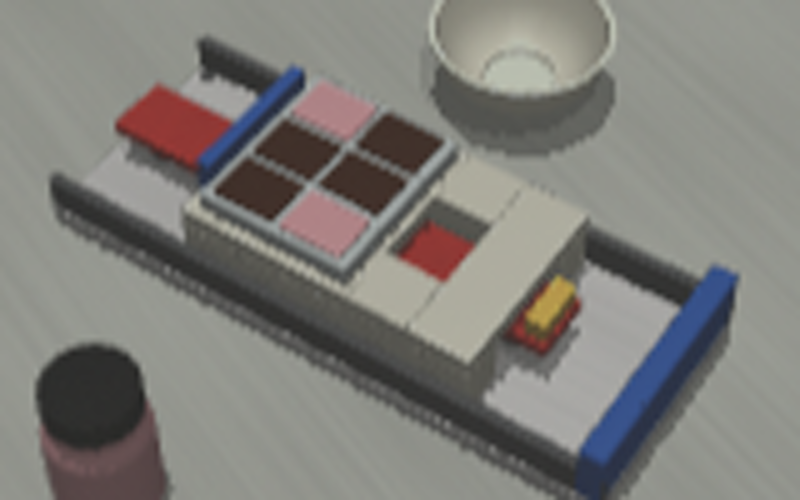

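View pics/c2.png

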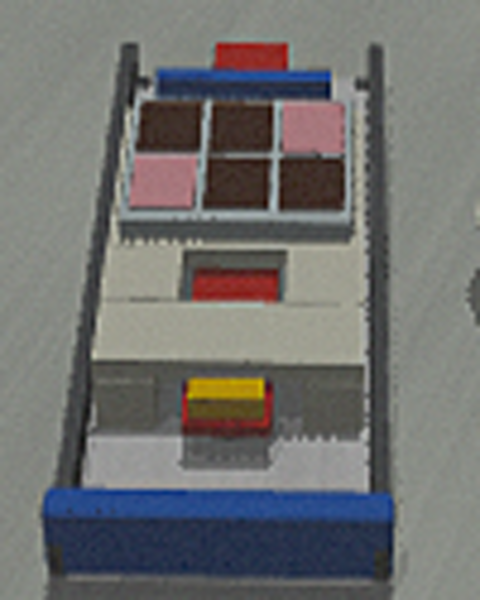

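```bash
cat >> h.py <<'E'
from scipy.spatial.transform import Rotation as R
def proj(c,P,o=None):
    if o is None: A=R.from_quat(np.roll(c['attitude'],-1)).as_matrix(); e=c['eye']
    else:
        T=np.eye(4);T[:3,:3]=R.from_quat(np.roll(o['eef_rot'],-1)).as_matrix();T[:3,3]=o['eef_pos'];T=T@c['T_tool_cam'];A=T[:3,:3];e=T[:3,3]
    p=(np.atleast_2d(P)-e)@A; s=np.c_[p[:,0]/-p[:,2],-p[:,1]/-p[:,2]]
    s=s*(1+c['k1']*(s**2).sum(1))[:,None]; K=c['camera_matrix']
    return s*K[0,0]+K[:2,2]
def stw(s,P):
    P=np.atleast_2d(P)/1000.; return P@R.from_euler('z',s[2]).as_matrix().T+[s[0],s[1],0]
E
cat > fit.py <<'E'
from h import *
from scipy.optimize import least_squares
# (pt, issled, scene crop px, side crop px)
F=[((-66,145,48),0,(715,268),None),((-66,160,48),0,(738,284),(392,518)),((66,145,48),0,(582,455),None),((66,160,48),0,(605,465),(45,512)),
((-18,-165,36),0,(158,85),(288,43)),((18,-165,36),0,(117,125),(215,43)),((66,-170,32),0,(52,178),(122,44)),((-66,-170,32),0,(203,38),(382,44)),
((0,92,48),0,(552,303),(228,386)),((-40,-85,74),1,(290,68),(330,71)),((40,-85,74),1,(200,158),(158,71)),((55,85,52),1,(468,360),(93,360)),((-55,85,52),1,(588,218),(365,362))]
S=np.load('pics/scene0.npy',allow_pickle=True).item()['c'];D=np.load('pics/side0.npy',allow_pickle=True).item()['c']
def f(v,full=0):
    r=[]
    for p,i,a,b in F:
        w=stw(v,np.array(p)+[0,1000*v[3]*i,0])
        for c,u,s,o in((S,a,5,(165,160)),(D,b,4.8,(190,155))):
            if u: r.append(proj(c,w)[0]-((np.array(u)+.5)/s-.5+o))
            elif full: r.append([0,0])
    return np.array(r) if full else np.ravel(r)
best=min((least_squares(f,[.5,.5,y,-.03],loss='soft_l1') for y in(0,1.5,3,-1.5)),key=lambda q:q.cost)
v=best.x;print(v,best.cost)
for t,r in zip(F,f(v,1).reshape(-1,4)): print(t[0],r.round(1))
E
python3 fit.py
```

```text
[ 0.59933369 -0.01179845  0.36936583 -0.004846  ] 10.103056519970806
(-66, 145, 48) [-0.5 -1.2  0.   0. ]
(-66, 160, 48) [ 0.4 -1.7  1.   1. ]
(66, 145, 48) [-1.4 -0.6  0.   0. ]
(66, 160, 48) [-0.2  0.6 -0.7  1.2]
(-18, -165, 36) [-0.5 -0.1  0.3  0.5]
(18, -165, 36) [-1.   0.   0.4  0.3]
(66, -170, 32) [-1.5  1.  -0.1  0.1]
(-66, -170, 32) [ 0.3 -0.6  0.8  0.7]
(0, 92, 48) [-0.4  0.1 -0.   1.2]
(-40, -85, 74) [-0.  -0.5  0.7  0.2]
(40, -85, 74) [-1.5  0.6  0.  -0.2]
(55, 85, 52) [-0.2  1.  -0.3  0.4]
(-55, 85, 52) [-0.2 -0.6  0.3  0.7]
```

The fit gives the station at (0.599, -0.012) with yaw 0.369 and the sled origin at y ≈ -5 mm, with residuals of about 1 px. I'll turn the tool so its x axis runs along station +y, shut the fingers and go above the exposed bar.

{"name": "arm_command", "arguments": {"plan": [0,0,0,0.1445,0,0,0,0.1445,0,0,0,0.1445,0,0,0,0.1445,0,0,0,0.1445,0,0,0,0.1445,-40,9,0,0,-40,9,0,0,-40,9,0,0,-40,9,0,0,-40,9,0,0,-40,9,0,0,-40,9,0,0,-40,9,0,0,-40,9,0,0,-40,9,0,0], "grip": 0}}

```text
time_s: 1.75
eef_pos: [0.4175, 0.2014, 0.2312]
eef_rot: [0.0, 0.565, 0.825, 0.0]
wrist_force: [-0.7, 0.7, -0.6]
opening: 0.001
```

{"name": "arm_command", "arguments": {"plan": [-40,9,0,0,-40,9,0,0,-40,9,0,0,-40,9,0,0,-40,9,0,0,-40,9,0,0,-40,9,0,0,-40,9,0,0,-40,9,0,0,-38,9,0,0,0,0,0,0,0,0,0,0,0,0,0,0]}}

```text
time_s: 3.05
eef_pos: [0.6442, -0.1347, 0.2308]
eef_rot: [-0.001, 0.565, 0.825, -0.0]
wrist_force: [-0.8, 0.7, 0.6]
opening: 0.002
```

```bash
cat >> h.py <<'E'
V=[0.5993,-0.0118,0.3694]
def st(o):
    d=np.array(o['eef_pos'])-[V[0],V[1],0]; M=R.from_quat(np.roll(o['eef_rot'],-1)).as_matrix()
    r=R.from_euler('z',V[2])
    print('t',o['time_s'],'station mm',(r.inv().apply(d)*1000).round(1),'yaw err',round(np.arctan2(M[1,0],M[0,0])-V[2]-np.pi/2,4),'tilt',M[2].round(3),'F st',r.inv().apply(o['wrist_force']).round(1),'q',o['q'].round(2),'open',round(o['opening'],2))
E
python3 - <<'E'
from h import *
o,c=snap('wrist','w1'); st(o)
img=c['color'][:,:,::-1].copy()
for p,k in [((-18,-165,36),0),((18,-165,36),0),((66,-170,32),0),((-66,-170,32),0),((-40,-90,74),1),((40,-90,74),1),((0,92,48),0),((66,145,48),0),((-66,145,48),0)]:
    q=proj(c,stw(V,p),o)[0]; cv2.circle(img,(int(round(q[0])),int(round(q[1]))),3,(0,255,0),1)
cv2.imwrite('pics/w1o.png',img)
E
```

```text
t 3.05 station mm [  -2.5 -130.8  230.8] yaw err 0.0011 tilt [ 0.001 -0.001 -1.   ] F st [-0.5  1.   0.6] q [-0.39  0.36  1.38  0.    1.4  -0.76] open 0.0
```

View pics/w1o.png

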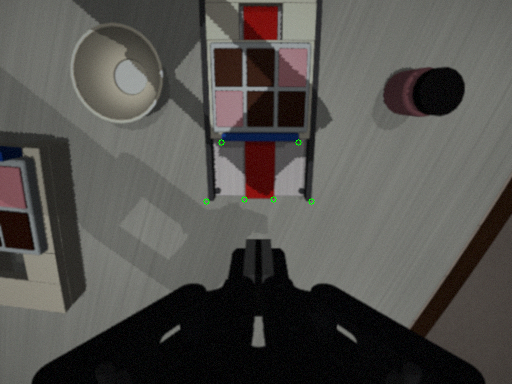

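The wrist view confirms the fit: the predicted corners fall on the bar's rear end (245–274,199) and the wall (222–298,142) to about 1 px. Next I lower to just above the bar.

{"name": "arm_command", "arguments": {"plan": [0,2.5,25,0,0,0,30,0,0,0,30,0,0,0,30,0,0,0,30,0,0,0,25,0,0,0,15,0,0,0,0,0,0,0,0,0]}}

```text
time_s: 4.0
eef_pos: [0.6476, -0.1344, 0.0473]
eef_rot: [0.001, 0.565, 0.825, 0.0]
wrist_force: [0.0, -0.4, -0.6]
opening: -0.0
```

{"name": "arm_command", "arguments": {"plan": [0,0,3,0,0,0,3,0,0,0,2,0,0,0,2,0,0,0,2,0,0,0,0,0,0,0,0,0]}}

```text
time_s: 4.7
eef_pos: [0.6473, -0.1349, 0.0347]
eef_rot: [0.0, 0.565, 0.825, 0.0]
wrist_force: [-0.9, 0.5, 3.4]
opening: 0.004
```

```bash
python3 -c "
from h import *
st(ctrl.get_obs())"
```

```text
t 4.7 station mm [   0.3 -132.1   34.7] yaw err 0.0006 tilt [-0.  0. -1.] F st [-0.7  0.8  3.4] q [-0.38  0.59  1.49 -0.    1.06 -0.75] open 0.0
```

{"name": "arm_command", "arguments": {"plan": [0,0,3,0,0,0,3,0,0,0,3,0,0,0,2,0,0,0,0,0,0,0,0,0]}}

```text
time_s: 5.3
eef_pos: [0.6474, -0.1349, 0.0239]
eef_rot: [0.0, 0.565, 0.825, 0.0]
wrist_force: [-2.3, 0.9, 8.4]
opening: 0.004
```

```bash
python3 -c "
from h import *
st(ctrl.get_obs())"
```

```text
t 5.3 station mm [   0.4 -132.2   23.9] yaw err 0.0006 tilt [-0.  0. -1.] F st [-1.8  1.6  8.4] q [-0.38  0.6   1.49 -0.    1.05 -0.75] open 0.0
```

The bar is about 12 mm down at 8.4 N, which matches the spring. Now I push.

{"name": "arm_command", "arguments": {"plan": [5,0,0,0,5,0,0,0,5,0,0,0,5,0,0,0,4,0,0,0,3,0,0,0,3,0,0,0,3,0,0,0,3,0,0,0,3,0,0,0,3,0,0,0,3,0,0,0]}}

```text
time_s: 6.5
eef_pos: [0.634, -0.0959, 0.0255]
eef_rot: [0.004, 0.565, 0.825, -0.0]
wrist_force: [2.4, -7.5, 7.3]
opening: -0.001
```

```bash
python3 -c "
from h import *
st(ctrl.get_obs())"
```

```text
t 6.5 station mm [  2.  -90.9  25.5] yaw err 0.0001 tilt [-0.007  0.005 -1.   ] F st [-0.5 -7.9  7.3] q [-0.33  0.56  1.56 -0.    1.02 -0.7 ] open -0.0
```

{"name": "arm_command", "arguments": {"plan": [0,-1,1.5,0,3,0,0,0,3,0,0,0,3,0,0,0,3,0,0,0,3,0,0,0,3,0,0,0,3,0,0,0,3,0,0,0,3,0,0,0,3,0,0,0,3,0,0,0,0,0,0,0]}}

```text
time_s: 7.8
eef_pos: [0.6215, -0.0652, 0.0244]
eef_rot: [0.005, 0.565, 0.825, 0.0]
wrist_force: [3.2, -7.9, 8.5]
opening: -0.002
```

```bash
python3 -c "
from h import *
st(ctrl.get_obs())"
```

```text
t 7.8 station mm [  1.5 -57.8  24.4] yaw err 0.0003 tilt [-0.007  0.006 -1.   ] F st [ 0.1 -8.5  8.5] q [-0.29  0.53  1.6  -0.    1.   -0.66] open -0.0
```

{"name": "arm_command", "arguments": {"plan": [3,0,0,0,3,0,0,0,3,0,0,0,3,0,0,0,3,0,0,0,2,0,0,0,2,0,0,0,0,0,0,0]}}

```text
time_s: 8.6
eef_pos: [0.615, -0.0481, 0.0244]
eef_rot: [0.005, 0.565, 0.825, 0.0]
wrist_force: [3.5, -9.5, 9.5]
opening: 0.003
```

```bash
python3 -c "
from h import *
st(ctrl.get_obs())"
```

```text
t 8.6 station mm [  1.5 -39.5  24.4] yaw err 0.0002 tilt [-0.008  0.006 -1.   ] F st [ -0.2 -10.1   9.5] q [-0.27  0.52  1.63 -0.    0.99 -0.64] open 0.0
```

{"name": "arm_command", "arguments": {"plan": [1,0,0,0,1,0,0,0,1,0,0,0,1,0,0,0,0,0,0,0]}}

```text
time_s: 9.1
eef_pos: [0.615, -0.048, 0.0254]
eef_rot: [0.008, 0.565, 0.825, -0.001]
wrist_force: [4.9, -23.1, 7.5]
opening: 0.004
```

```bash
python3 -c "
from h import *
st(ctrl.get_obs())"
```

```text
t 9.1 station mm [  1.6 -39.5  25.4] yaw err -0.0003 tilt [-0.014  0.007 -1.   ] F st [ -3.7 -23.4   7.5] q [-0.27  0.51  1.63 -0.01  0.98 -0.63] open 0.0
```

Motion has stopped and the push force is up to 23 N. I'll check by picture that the sled is home before letting go.

```bash
python3 - <<'E'
from h import *
o,c=snap('scene','s2'); o,d=snap('side','d2')
v=np.array(V)
for im,cc in((c,'c'),(d,'d')): pass
a=cv2.resize(c['color'][165:255,200:320,::-1],(480,360),interpolation=2); b=cv2.resize(d['color'][155:280,190:290,::-1],(288,360),interpolation=2)
cv2.imwrite('pics/m2.png',np.hstack([a,b]))
E
```

```text
(no output)
```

View pics/m2.png

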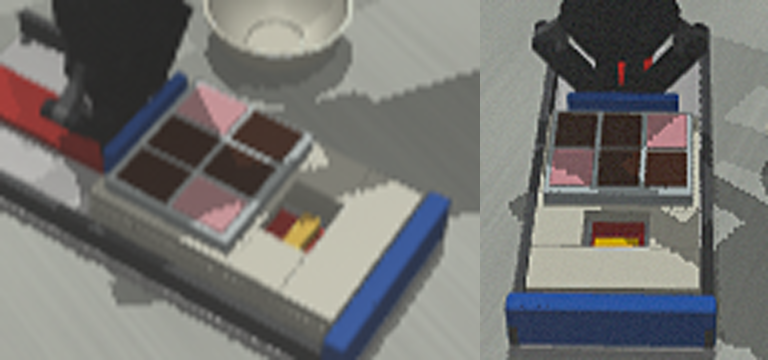

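The sled's front touches the blue stop and the yellow tooth lies inside the window (300,232 left, 618,242 right). I'll back off a few mm with the bar still down, then lift straight up.

{"name": "arm_command", "arguments": {"plan": [-2,0,0,0,-2,0,0,0,-3,0,0,0,-3,0,0,0,-3,0,0,0,0,0,0,0,0,0,-3,0,0,0,-4,0,0,0,-4,0,0,0,-5,0,0,0,-8,0,0,0,-12,0,0,0,-20,0,0,0,-30,0,0,0,-35,0,0,0,-35,0,-10,0,-20,0,-40,0,0,0,-40,0,0,0]}}

```text
time_s: 11.1
eef_pos: [0.6477, -0.1375, 0.2002]
eef_rot: [0.001, 0.564, 0.826, 0.0]
wrist_force: [1.5, 0.2, -0.7]
opening: 0.001
```

{"name": "arm_command", "arguments": {"plan": [-30,0,0,0,-20,0,0,0,0,0,0,0,0,0,0,0]}}

```text
time_s: 11.5
eef_pos: [0.6645, -0.1837, 0.1977]
eef_rot: [-0.0, 0.565, 0.825, 0.0]
wrist_force: [-0.3, -0.8, -0.6]
opening: 0.001
```

```bash
python3 - <<'E'
from h import *
o,c=snap('scene','s3'); o,d=snap('side','d3'); st(o)
a=cv2.resize(c['color'][160:310,165:325,::-1],(480,450),interpolation=2); b=cv2.resize(d['color'][155:305,190:290,::-1],(300,450),interpolation=2)
cv2.imwrite('pics/m3.png',np.hstack([a,b]))
for n,(cc,old) in {'scene':(c,'scene0'),'side':(d,'side0')}.items(): # expected sled corners when home
    print(n,proj(cc,stw(V,[(-40,-25,74),(40,-25,74),(-55,145,52),(55,145,52),(0,92,48)])).round(1).tolist())
E
```

```text
t 11.55 station mm [  -1.  -183.2  197.8] yaw err 0.0006 tilt [ 0.001 -0.    -1.   ] F st [-1.  -0.4 -1. ] q [-0.44  0.46  1.32  0.    1.36 -0.81] open 0.0
scene [[243.4, 182.9], [224.6, 203.0], [305.2, 213.9], [282.2, 245.6], [274.6, 220.3]]
side [[258.8, 187.8], [220.2, 187.4], [266.2, 255.7], [205.1, 254.8], [237.1, 236.2]]
```

View pics/m3.png

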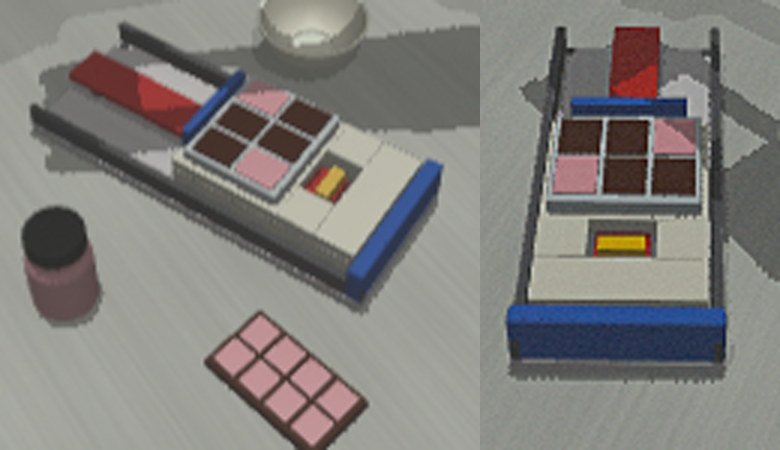

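The tooth is up in the window (330,182 left, 622,243 right), the sled is against the stop and the arm is clear. Handing in.

```bash
python3 -c "
from h import *
print(ctrl.hand_in())"
```

```text
the job is handed in; nothing more can be done
None
```

The sled is home against the blue end stop and the bar is released, with the yellow tooth standing up in the sled's window. I handed the job in at about 11.6 s; the hand-in reports no verdict.

- **Press and push:** With the fingers shut, I pressed the red bar about 12 mm down (8.4 N) behind the sled. The bar read 10.5–12 mm down at every stop of the push, always past the 8 mm the tooth needs. The sled stopped moving at the end stop with about 23 N of push.
- **Release:** I backed off about 13 mm with the bar still held down, lifted straight up and moved clear. The wrist force then read about zero.
- **Final pictures:**
  - In the side view the sled's rear wall is within about 1 px of its predicted home position.
  - In the scene view it is about 2 px further toward the stop than predicted. I put that down to calibration and corner picking, because the first fit had similar errors of up to about 1.5 px there.
  - The jar, bowl and tablet look undisturbed. I checked that by eye, not by measurement.

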